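# Wipe broken porcelain off the balance pan

### The job

A porcelain plate has broken on the bench balance: take the scraper from its holder, set its blade lightly on the floating pan and wipe all four shards off the open edge into the waste tray, never pressing the pan down more than 7 mm and never touching the sharp shards with the gripper. Then put the scraper back in its holder as it was, upright with the blade in the slot, and let go. Leave everything else on the bench where it stands.

Things in the scene. Friction and masses are not known exactly. Their poses are not given: they have to be found in the camera images.
- station: Fixed bench balance with a steel pan and a waste tray. Origin at bench height under the pan's centre. The pan spans x -78..78 mm (between side lips) and y -100..96 mm. Lips 8 mm high along both x sides and the +y edge; the -y edge is open and overhangs the tray. A white console 34 mm high stands at x 84 to 130 mm.
- pan_top (a point): Centre of the unloaded pan's flat top face, 42 mm above the station's origin; axes as the station's.
- tray (a point): Centre of the floor of the waste tray, an open plastic box joined to the balance at its -y side; axes as the station's. In the station's frame its inside is x -82..82 mm, y -182..-100 mm; floor 4 mm, walls 50 mm above the bench.
- pan (a joint): How far the pan is pressed down, m: 0 = up, 0.014 = bottomed. The pan floats on springs: it begins to sink at about 1 N, then sinks about 1 mm for each further 1 N, and comes up again when released. The shards' weight does not sink it.
- holder: White holder fixed to the bench, left or right of the balance, 160 (x) x 70 mm, 54 mm high: two walls along x with a slot 24 mm wide and 134 mm long between them, slot floor 6 mm above the bench. Origin: centre of its underside. The scraper's block rests on the walls, its blade hanging in the slot.
- scraper: Grey hand scraper, about 0.2 kg. Origin: centre of its block's underside (54 mm above the holder's origin when in the holder). Block 110 (x) x 44 (y) x 20 mm high. A flat black blade, 110 (x) x 5 mm (y), hangs under the block's middle. Blade's depth: clamped 20 to 44 mm below the origin, different each time and not measured: find by touch where it meets the pan. Holds to 50 N.
- grip (a point): Middle of the scraper's grip ridge, 44 mm above the scraper's origin. Ridge 60 mm (scraper x) x 24 mm (y), from 20 to 60 mm above the origin, to be pinched across y from above.
- shard0: Loose shard of a white porcelain plate, an irregular flat piece about 30 x 25 mm and 6 mm thick, 11 g, lying on the pan. Origin: middle of its underside.
- shard1: Loose shard of a white porcelain plate, an irregular flat piece about 30 x 25 mm and 6 mm thick, 11 g, lying on the pan. Origin: middle of its underside.
- shard2: Loose shard of a white porcelain plate, an irregular flat piece about 30 x 25 mm and 6 mm thick, 11 g, lying on the pan. Origin: middle of its underside.
- shard3: Loose shard of a white porcelain plate, an irregular flat piece about 30 x 25 mm and 6 mm thick, 11 g, lying on the pan. Origin: middle of its underside.
- beaker: Bystander, to be left alone. Glass beaker, 68 mm wide, 85 mm high; origin under its centre.
- bottle: Bystander, to be left alone. White bottle, 60 mm wide, 150 mm high; origin under its centre.
- jar: Bystander, to be left alone. Amber jar with black cap, 52 mm wide, 65 mm high; origin under its centre.
- dish: Bystander, to be left alone. White shallow dish, 90 mm wide, 16 mm high; origin under its centre.
- weight: Bystander, to be left alone. Brass weight with a knob, 28 mm wide, 44 mm high; origin under its centre.
- tipbox: Bystander, to be left alone. Closed blue plastic box, 80 (x) x 60 x 45 mm high; origin under its centre.
- rack: Bystander, to be left alone. White tube rack with capped tubes, fixed to the bench, 150 (x) x 66 mm, 106 mm high with the caps; origin under its centre. It stands on the other side of the balance from the holder.

How it is judged:
By the outcome, as a careful person would: the job done as asked, in the order asked, and still so for the second after the job is handed in, with the robot touching nothing.
It also fails if it takes over 58 s, if anything falls off the work surface, if the arm or the gripper's body presses on something with over 40 N, if the wrist force passes 120 N, or if a joint passes its speed limit or range.

### The arm

A 6-joint arm with a two-finger parallel gripper is mounted at the origin on the work surface. World frame = base frame: x ahead of the robot, y to its left, z up, the work surface at z = 0. Lengths are in m, angles in rad, forces in N, time in s.
With the tool pointing down it reaches from about 0.325 to 0.925 m from the base axis. Payload 3.1 kg.
Tool frame: the origin (TCP) lies midway between the tips of the shut fingers; the grasp point (between the pads) lies 19 mm behind it; z points along the fingers, y is the direction in which the jaws open and shut (so a half turn about z gives the same grasp; the last joint's range is limited). The gripper opens to 85 mm and grips with 20 to 120 N. Pads are 22 mm wide; open, the fingers measure 114 mm over their backs; the gripper's body (76 mm by 85 mm) begins 54 mm behind the grasp point. The pads swing forward as they close: fully open they stand 13 mm farther back than shut.
Start: joints at [-1.337, 0.217, 1.613, -0, 1.311, -0.112], TCP at [0.212, -0.588, 0.231] pointing down, gripper open.
Joint ranges: [-2.75, 2.75], [-0.78, 2.1], [0.31, 2.55], [-1.13, 4.27], [0.13, 2.63], [-2.58, 2.58]. Speed limits (rad/s): [2.79, 2.79, 3.14, 3.14, 3.14, 3.14].

### API

Orientations are given as a unit quaternion [x, y, z, w].
In Python, from rig import sense, get_image, close_job gives the robot as it stands.
- The arm moves only by the tool move_arm, never from a script. Its argument "commands" is a list of rows, each an object with "translation": the shift along the tool's x, y, z in units of 0.3 m (1.0 is 0.3 m), a list of three; "angular": the turn, a rotation vector about the tool's x, y, z in units of pi/2 rad (1.0 is pi/2 rad), a list of three; "grip": the opening, from 0 (shut) to 1 (fully open). In form: [{"translation": [dx, dy, dz], "angular": [ax, ay, az], "grip": grip}, ...]. A call has 1 to 10 rows; each row is the pose to reach, as a shift and turn from the pose commanded when the call began, along the tool's axes at that moment; what a row does not reach only later rows make up. A row lasts 1/8 s, in which the tool goes at most 62.5 mm and 10.7 degrees, less where a joint would pass 70% of its speed; a pose out of reach is approached as far as the arm can. A call with a number of a shift or a turn outside -1 to 1 is refused whole. A call with a gripper value outside its range is refused whole. The fingers move at their own pace and stop on an object; the grip force is fixed at half the most. Time passes only in rows, so rows that repeat a pose let the fingers close. It gives the time, the measured TCP pose, the force and the opening at its end, in the units of the state.
- sense(): the state, without advancing time (a new reading comes with each control period).
- get_image(name): name is "scene" or "top" or "wrist"; returns a dict with "color" (400x640x3 uint8, blue, green, red), "z_map" (400x640 float32, m along the optical axis (not along the pixel's ray), 0 where there is no reading), "vertical_fov" (degrees; the focal length in pixels is half the picture's height over the tangent of half this angle, whatever the lens; pixels are square), "cx", "cy" (the principal point, pixels), "rvec" (rotation vector, rad) and "tvec" (3), from world to camera coordinates, as OpenCV has them. Camera axes: x right, y down, z forward; pixel columns grow to the right and rows downward; lengths in m; the calibration is good to about 2 mm. The wrist camera is an equidistant fisheye: a pixel r from the principal point sees the ray r / f radians off the axis. A picture is of the moment at which its call begins.
- close_job(): hands the job in, once; it reports no verdict.
The state is a dict: "time": time; "joint_positions": joint angles; "joint_vel": joint speeds; "joint_torque": joint torques, N m; "eef_pos": TCP position; "tcp_rot": TCP orientation; "ft_force": force on the tool from outside, world axes, zero at the start; "wrist_torque": the same for the moment, N m; "gripper_width": finger opening in m.
Only numpy, scipy, OpenCV 4.12 (cv2) and the standard library are available. Lean on these libraries where they do the work, as an engineer would, in place of code of your own. Each camera call takes 0.05 s, during which the arm holds its last target.

## Working session

There is one attempt and no reset: what is moved stays moved. The work goes in short steps, Python scripts to look and compute and a tool call to move; the robot and the scene stay as the last step left them, time stands still between calls to the robot, and variables do not carry over. Pictures are saved under pics/ and viewed, and the job is handed in when it is done.

Besides the shell and the picture viewer there is one more tool, called after "Request:" by a JSON object that holds its "op" and its "data". move_arm: Moves the arm, as the interface text tells. Its arguments: {"type":"object","properties":{"commands":{"type":"array","items":{"type":"object","properties":{"translation":{"type":"array","items":{"type":"number"}},"angular":{"type":"array","items":{"type":"number"}},"grip":{"type":"number"}}}}},"required":["commands"]}

```bash
ls; mkdir -p pics; cat > h.py <<'E'
import numpy as np, cv2
from rig import sense, get_image
def save(n,f):
    im=get_image(n); cv2.imwrite('pics/'+f,im['color']); np.save('pics/'+f+'.npy',im,allow_pickle=True); return im
def load(f): return np.load('pics/'+f+'.npy',allow_pickle=True).item()
def cam(im):
    R=cv2.Rodrigues(np.array(im['rvec'],float))[0]; t=np.array(im['tvec'],float).ravel()
    f=200/np.tan(np.radians(im['vertical_fov'])/2); return R,t,f
def pt(im,u,v,z):  # pinhole ray to plane z
    R,t,f=cam(im); d=R.T@np.array([(u-im['cx'])/f,(v-im['cy'])/f,1]); c=-R.T@t
    return c+d*(z-c[2])/d[2]
def cloud(im):
    R,t,f=cam(im); v,u=np.mgrid[0:400,0:640]; Z=im['z_map']
    P=np.stack([(u-im['cx'])/f*Z,(v-im['cy'])/f*Z,Z],-1)
    return (P-t)@R
def proj(im,p):
    R,t,f=cam(im); q=R@np.array(p)+t; return q[0]/q[2]*f+im['cx'],q[1]/q[2]*f+im['cy']
E
python3 - <<'E'
from h import *
for n in('scene','top','wrist'):
    im=save(n,n+'0.png'); print(n,im['vertical_fov'],im['cx'],im['cy'],im['rvec'],im['tvec'],(im['z_map']>0).mean())
print(sense())
E
```

```text
pics
scene 43.07746572322971 320.0160052361815 197.9329660803499 [ 1.18827034  2.34174872 -0.93447874] [ 0.31852621 -0.25023017  1.57031961] 0.996046875
top 47.64091205066984 328.69462293329593 195.88528028605836 [ 2.15618576 -2.11373492  0.17430754] [-0.02369685  0.58135257  1.18918923] 0.99604296875
wrist 65.70646984690485 317.21302554926996 201.2460279350558 [-2.36956008  1.66437997  0.2446011 ] [-0.62379015 -0.03774839  0.37860152] 0.9937890625
{'time': 0.15, 'joint_positions': array([-1.33725227e+00,  2.17610825e-01,  1.61460023e+00, -2.85116809e-06,
        1.31130312e+00, -1.12183097e-01]), 'joint_vel': array([ 0.00047375, -0.0023185 , -0.00586427, -0.00152351,  0.00081606,
        0.00035977]), 'joint_torque': array([-7.90779577e-04, -3.97452772e+01, -3.04415488e+01, -1.89711895e-04,
        5.93032659e-03, -2.40865781e-06]), 'eef_pos': array([ 0.21168157, -0.58738116,  0.23023155]), 'tcp_rot': array([ 9.85095743e-01,  1.72004229e-01, -5.96388831e-05, -9.58913298e-04]), 'ft_force': array([ 0.90574998, -0.12765263, -0.32218031]), 'wrist_torque': array([-0.0431327 , -0.05397921, -0.00545741]), 'gripper_width': 0.08532738616811113}
```

View pics/scene0.png

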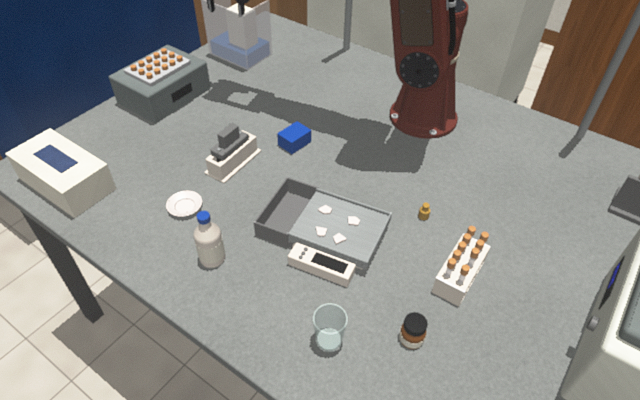

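View pics/top0.png

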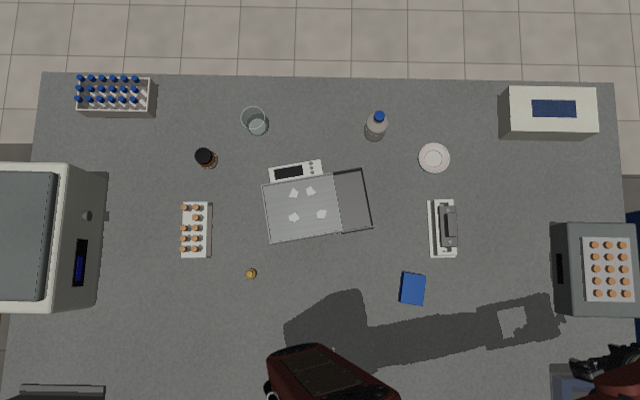

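```bash
python3 - <<'E'
from h import *
im=load('top0.png'); a=im['color'][140:320,170:490]
cv2.imwrite('pics/topcrop.png',cv2.resize(a,None,fx=2.5,fy=2.5,interpolation=cv2.INTER_CUBIC))
P=cloud(im)
np.set_printoptions(precision=3,suppress=True,linewidth=200)
# height stats
for u,v in [(300,205),(355,200),(450,225),(440,210),(456,225),(445,250),(330,215)]: print(u,v,P[v,u])
# pan corners
hsv=cv2.cvtColor(im['color'],cv2.COLOR_BGR2HSV)
m=((P[...,2]>0.030)&(P[...,2]<0.065)).astype(np.uint8)
n,l,s,c=cv2.connectedComponentsWithStats(m)
for i in range(1,n):
    if s[i,4]>60:print(i,s[i],c[i])
# holder: all points above 0.03 in region
m=((P[...,2]>0.025)).astype(np.uint8); m[:, :415]=0; m[:190]=0;m[265:]=0;m[:,475:]=0
for zl,zh in [(.045,.06),(.065,.08),(.09,.13)]:
    q=P[(m>0)&(P[...,2]>zl)&(P[...,2]<zh)]
    if len(q)>10: print(zl,len(q),q.min(0),q.max(0),cv2.minAreaRect((q[:,:2]*1000).astype(np.float32)), np.median(q[:,2]))
E
```

```text
300 205 [0.556 0.066 0.044]
355 200 [ 0.579 -0.087  0.002]
450 225 [ 0.501 -0.323  0.115]
440 210 [ 0.545 -0.308  0.076]
456 225 [ 0.502 -0.339  0.113]
445 250 [ 0.443 -0.335  0.013]
330 215 [ 0.53  -0.017  0.041]
6 [ 75  77  80  39 886] [123.008 103.15 ]
13 [500  90  93  49 522] [529.759 126.607]
18 [243 110  21  17 133] [251.496 115.158]
21 [364 127  21  13  77] [372.299 135.   ]
26 [198 150  18  18 117] [208.111 160.419]
28 [ 261  159  114   85 5533] [303.123 201.532]
29 [ 81 174  22 135 893] [ 91.973 242.614]
30 [432 199  25  56 500] [440.184 227.244]
31 [181 201  29  57 984] [195.404 229.751]
32 [554 223  13  92 584] [559.233 268.675]
36 [399 272  27  34 719] [412.245 288.352]
37 [554 374  20  26 204] [559.51  384.804]
38 [  6 396  94   4 269] [ 49.045 397.974]
0.045 395 [ 0.43  -0.354  0.045] [ 0.58  -0.297  0.06 ] ((504.5230712890625, -325.5048522949219), (149.614990234375, 54.00663757324219), 1.9413578510284424) 0.054112202129597005
0.065 428 [ 0.45  -0.353  0.065] [ 0.56  -0.304  0.08 ] ((504.9573059082031, -328.7325134277344), (109.87471008300781, 45.870365142822266), 2.2470529079437256) 0.07397961296340372
0.09 275 [ 0.475 -0.342  0.09 ] [ 0.533 -0.315  0.121] ((504.3011474609375, -328.18328857421875), (58.96616744995117, 25.44656753540039), 2.9334444999694824) 0.11325444991435041
```

View pics/topcrop.png

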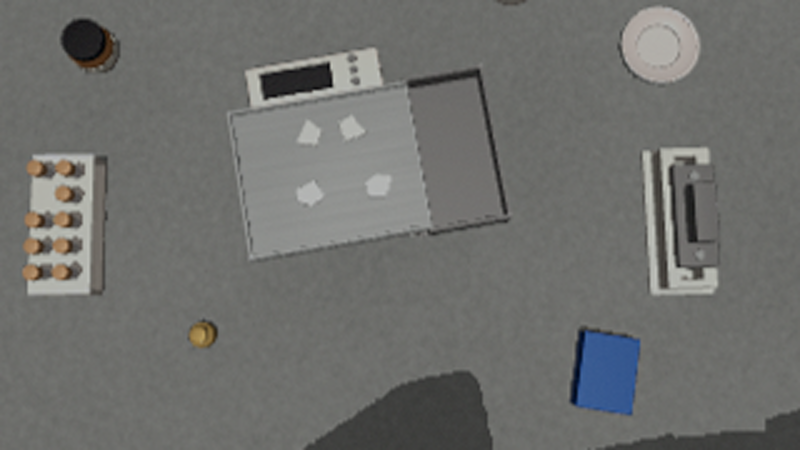

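```bash
python3 - <<'E'
from h import *
im=load('top0.png');P=cloud(im)
np.set_printoptions(precision=4,suppress=True,linewidth=200)
roi=np.zeros((400,640),bool);roi[155:248,255:380]=1
q=P[roi&(P[...,2]>.0455)&(P[...,2]<.056)]
r=cv2.minAreaRect((q[:,:2]*1000).astype(np.float32));print(len(q),r);print(cv2.boxPoints(r))
q2=P[roi&(P[...,2]>.039)&(P[...,2]<.0455)]; r2=cv2.minAreaRect((q2[:,:2]*1000).astype(np.float32)); print(len(q2),r2,np.median(q2[:,2]))
# line fits: pixels on the two x-lip rows by angle
th=np.radians(8)
for deg in np.arange(6,13,0.5):
    th=np.radians(deg);xs=q[:,0]*np.cos(th)+q[:,1]*np.sin(th)
    ys=-q[:,0]*np.sin(th)+q[:,1]*np.cos(th)
    hx=np.histogram(xs,bins=np.arange(xs.min()-.001,xs.max()+.003,.003))[0]; hy=np.histogram(ys,bins=np.arange(ys.min(),ys.max()+.003,.003))[0]
    print(deg,xs.min(),xs.max(),ys.min(),ys.max(),(hx**2).sum(),(hy**2).sum())
# floor of tray and shards
q3=P[roi&(P[...,2]<.012)&(P[...,2]>-.005)]
sh=im['color'].min(2)>190; sh&=roi
n,l,s,c=cv2.connectedComponentsWithStats(sh.astype(np.uint8))
for i in range(1,n):
    if s[i,4]>20: print(s[i],c[i],pt(im,*c[i],.048))
E
```

```text
1253 ((558.0917358398438, 20.046279907226562), (173.09609985351562, 286.2726745605469), 11.127386093139648)
[[ 445.5467  143.7887]
 [ 500.7948 -137.1022]
 [ 670.6367 -103.6962]
 [ 615.3887  177.1947]]
3165 ((578.0804443359375, 22.2843017578125), (209.822509765625, 283.7400817871094), 9.982477188110352) 0.04244684416817916
6.0 0.4622839580477708 0.6542235183565497 -0.18752039617565916 0.11024543201529752 28395 20391
6.5 0.4630864802460073 0.6528452495983595 -0.19176265312373286 0.10489956897479415 29081 20761
7.0 0.4638537366158608 0.6514172641468194 -0.1959903066033319 0.09954571742597813 29797 20819
7.5 0.46458566872778834 0.6499396707485502 -0.2002030346622757 0.09418428508537326 31295 21323
8.0 0.4652822208423257 0.6484125819280095 -0.2044005164850125 0.08881568024680979 32527 21671
8.5 0.4659433399143325 0.6468361139789237 -0.20858243241705013 0.08344031175033166 34727 22329
9.0 0.4665689755970319 0.6452103869554305 -0.2127497342307594 0.07805858895106145 36397 23211
9.5 0.46713905623093444 0.6435355246629372 -0.21704418142672732 0.07267092168802647 39639 24205
10.0 0.4676571768779321 0.6418116546486916 -0.22132209986795892 0.06727772025294806 40683 25417
10.5 0.46663151271291614 0.6400389081920698 -0.22558316377440224 0.0618793953589961 41707 26029
11.0 0.46527245588782 0.6384137538387448 -0.2298382947079779 0.05647635810951171 41873 26301
11.5 0.46384216992457156 0.6368369888943445 -0.23512093928979272 0.05165977896354654 42055 26313
12.0 0.4619132339459254 0.6352117263476255 -0.24046296269194192 0.04736741737777203 41279 25979
12.5 0.45994912148614453 0.6335894540074168 -0.2457866739084919 0.0430714485797738 41457 25343
```

```bash
python3 - <<'E'
from h import *
im=load('top0.png');P=cloud(im)
np.set_printoptions(precision=4,suppress=True,linewidth=200)
g=im['color'].min(2); roi=(slice(183,228),slice(280,335)); print(np.percentile(g[roi],[5,50,80,90,95,99]))
m=np.zeros((400,640),np.uint8); m[roi]=g[roi]>np.percentile(g[roi],50)+40
n,l,s,c=cv2.connectedComponentsWithStats(m)
th=np.radians(11.1);o=np.array([.5498,.0622]);R=np.array([[np.cos(th),np.sin(th)],[-np.sin(th),np.cos(th)]])
for i in range(1,n):
    if s[i,4]>20: p=pt(im,*c[i],.048); print(s[i],c[i],p,R@(p[:2]-o))
for yx in [(78,-100),(-78,-100),(78,96),(-78,96)]: print(yx, proj(im,[*(o+R.T@(np.array(yx)/1000)),.05]))
E
```

```text
[135.   141.   145.   160.   177.   179.26]
(78, -100) (np.float64(332.3490732805279), np.float64(172.90082137071937))
(-78, -100) (np.float64(342.4431553676071), np.float64(228.70113538093753))
(78, 96) (np.float64(261.8272800173598), np.float64(185.01709450208662))
(-78, 96) (np.float64(270.5088390162951), np.float64(241.32482866382315))
```

View pics/wrist0.png

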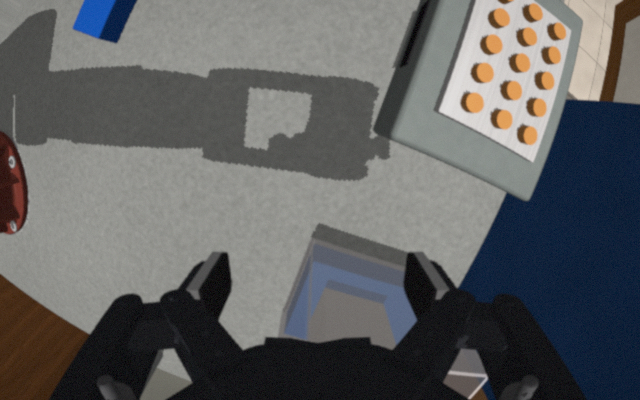

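```bash
cat >> h.py <<'E'
from scipy.spatial.transform import Rotation as Ro
np.set_printoptions(precision=4,suppress=True,linewidth=200)
def tgt(yawdeg): # tool down, tool x at yaw
    y=np.radians(yawdeg); return Ro.from_matrix(np.array([[np.cos(y),np.sin(y),0],[np.sin(y),-np.cos(y),0],[0,0,-1.]]))
def rel(p,yawdeg,p0=None,yaw0=None):
    s=sense(); p0=s['eef_pos'] if p0 is None else np.array(p0); R0=Ro.from_quat(s['tcp_rot']) if yaw0 is None else tgt(yaw0)
    print('trans',R0.inv().apply(np.array(p)-p0)/.3,'ang',(R0.inv()*tgt(yawdeg)).as_rotvec()/(np.pi/2))
E
python3 - <<'E'
from h import *
rel([.5045,-.3283,.2302],2.3)
im=load('top0.png')
th=np.radians(11.1);o=np.array([.5498,.0622]);R=np.array([[np.cos(th),np.sin(th)],[-np.sin(th),np.cos(th)]])
for u,v in [(294,192.8),(310.4,191.2),(294.4,216.8),(321.2,214)]: p=pt(im,u,v,.048); print(p,R@(p[:2]-o))
P=cloud(im); print(P[225:310:6,570:640:10,2].max(), P[150:200,420:450,2].max())
E
```

```text
trans [ 1.211  -0.4817  0.0013] ang [-0.0012  0.0001  0.1945]
[0.5883 0.0829 0.048 ] [0.0418 0.0128]
[0.5937 0.0382 0.048 ] [ 0.0384 -0.032 ]
[0.5224 0.0796 0.048 ] [-0.0235  0.0224]
[0.5315 0.0072 0.048 ] [-0.0286 -0.0504]
0.12661706662375605 1.2682779391086874
```

Request:
{"op": "move_arm", "data": {"commands": [{"translation": [0.95,-0.38,0],"angular": [0,0,0.194],"grip": 1},{"translation": [0.95,-0.38,0],"angular": [0,0,0.194],"grip": 1},{"translation": [0.95,-0.38,0],"angular": [0,0,0.194],"grip": 1},{"translation": [0.95,-0.38,0],"angular": [0,0,0.194],"grip": 1},{"translation": [0.95,-0.38,0],"angular": [0,0,0.194],"grip": 1},{"translation": [0.95,-0.38,0],"angular": [0,0,0.194],"grip": 1}]}}

```text
time: 0.9
eef_pos: [0.4438, -0.3809, 0.2309]
tcp_rot: [1.0, 0.024, 0.0, -0.001]
ft_force: [-0.4, -1.2, -0.9]
gripper_width: 0.0853
```

```bash
python3 - <<'E'
from h import *
rel([.5045,-.3283,.2],2.3)
print(sense()['eef_pos'],sense()['time'])
save('wrist','wrist1.png')
E
```

```text
trans [ 0.2102 -0.1655  0.1034] ang [-0.0008 -0.0002  0.0044]
[ 0.4438 -0.3809  0.2309] 0.9
```

View pics/wrist1.png

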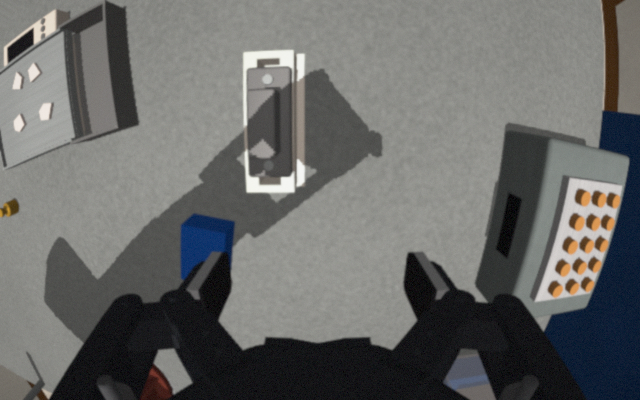

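```bash
cat >> h.py <<'E'
def fcloud(im):
    R,t,f=cam(im); v,u=np.mgrid[0:400,0:640]; Z=im['z_map'];x=u-im['cx'];y=v-im['cy'];r=np.hypot(x,y)+1e-9;T=np.tan(r/f)
    return (np.stack([x/r*T*Z,y/r*T*Z,Z],-1)-t)@R
E
python3 - <<'E'
from h import *
im=load('wrist1.png')
R,t,f=cam(im);print(f,-R.T@t)
P=fcloud(im)
m=np.zeros((400,640),bool);m[45:198,235:312]=1
for zl,zh in [(.045,.06),(.068,.08),(.105,.12)]:
    q=P[m&(P[...,2]>zl)&(P[...,2]<zh)]
    print(len(q),np.median(q[:,2]),cv2.minAreaRect((q[:,:2]*1000).astype(np.float32)))
q=P[0:170,0:140].reshape(-1,3); q=q[(q[:,2]>.046)&(q[:,2]<.055)]; print(q.min(0),q.max(0))
E
```

```text
309.70691628693146 [ 0.5156 -0.3778  0.3734]
1803 0.0537606672460859 ((504.3328552246094, -327.0535888671875), (150.1161346435547, 53.033775329589844), 2.6781795024871826)
2669 0.07375415101916365 ((503.9153137207031, -330.34857177734375), (110.49349975585938, 44.64059829711914), 2.036212921142578)
1999 0.11371041902584013 ((504.444091796875, -330.1088562011719), (59.84412384033203, 25.04546546936035), 2.3064005374908447)
[ 0.4503 -0.1382  0.046 ] [0.6693 0.1486 0.0522]
```

```bash
python3 - <<'E'
from h import *
rel([.5042,-.3297,.081],2.2)
E
```

```text
trans [ 0.2143 -0.1665  0.4995] ang [-0.0002  0.0005  0.0042]
```

Request:
{"op": "move_arm", "data": {"commands": [{"translation": [0.11,-0.085,0],"angular": [0,0,0.004],"grip": 1},{"translation": [0.214,-0.167,0.05],"angular": [0,0,0.004],"grip": 1},{"translation": [0.214,-0.167,0.25],"angular": [0,0,0.004],"grip": 1},{"translation": [0.214,-0.167,0.3],"angular": [0,0,0.004],"grip": 1},{"translation": [0.214,-0.167,0.3],"angular": [0,0,0.004],"grip": 1}]}}

```text
time: 1.58
eef_pos: [0.5017, -0.3318, 0.1398]
tcp_rot: [1.0, 0.016, -0.002, -0.001]
ft_force: [0.7, -0.1, -1.0]
gripper_width: 0.0854
```

```bash
python3 - <<'E'
from h import *
rel([.5042,-.3297,.081],2.2)
print(sense()['joint_vel'])
E
```

```text
trans [ 0.0093 -0.0063  0.1962] ang [-0.0015  0.0019 -0.0035]
[ 0.0029 -0.0359 -0.054   0.0031 -0.     -0.0007]
```

Request:
{"op": "move_arm", "data": {"commands": [{"translation": [0.009,-0.006,0.1],"angular": [0,0,-0.003],"grip": 1},{"translation": [0.009,-0.006,0.195],"angular": [0,0,-0.003],"grip": 1},{"translation": [0.009,-0.006,0.195],"angular": [0,0,-0.003],"grip": 1},{"translation": [0.009,-0.006,0.195],"angular": [0,0,-0.003],"grip": 1}]}}

```text
time: 2.08
eef_pos: [0.5073, -0.3313, 0.0855]
tcp_rot: [1.0, 0.019, 0.002, 0.001]
ft_force: [-0.5, 0.2, 0.0]
gripper_width: 0.0854
```

```bash
python3 - <<'E'
from h import *
rel([.5042,-.3297,.081],2.2)
print(sense()['joint_vel'])
save('wrist','wrist2.png')
E
```

```text
trans [-0.0102 -0.0059  0.0148] ang [ 0.0018 -0.002   0.0002]
[ 0.0048 -0.0087 -0.0069 -0.0002 -0.0058 -0.0009]
```

View pics/wrist2.png

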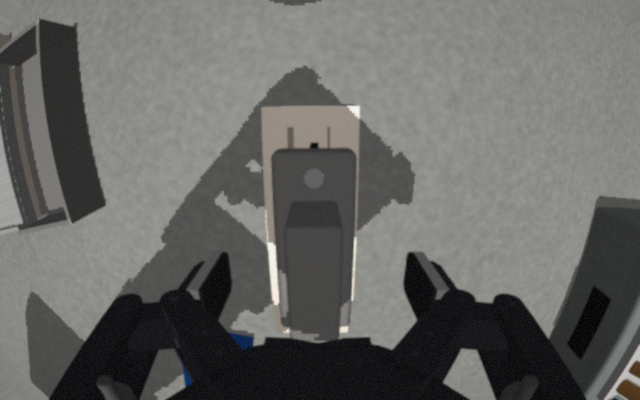

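Request:
{"op": "move_arm", "data": {"commands": [{"translation": [-0.005,0,0.015],"angular": [0,0,0],"grip": 1},{"translation": [-0.005,0,0.015],"angular": [0,0,0],"grip": 1},{"translation": [-0.005,0,0.015],"angular": [0,0,0],"grip": 1}]}}

```text
time: 2.5
eef_pos: [0.5046, -0.3296, 0.0785]
tcp_rot: [1.0, 0.02, 0.0, 0.0]
ft_force: [0.6, -0.4, -0.2]
gripper_width: 0.0856
```

```bash
python3 - <<'E'
from h import *
rel([.5042,-.3297,.081],2.2)
print(sense()['joint_vel'])
E
```

```text
trans [-0.0014  0.0001 -0.0083] ang [ 0.0001 -0.0001  0.0007]
[ 0.0027  0.0017 -0.0017  0.0008  0.0017 -0.0001]
```

```bash
python3 - <<'E'
from h import *
for i in range(4):
    s=sense();print(s['eef_pos'],s['ft_force'],s['time']);get_image('wrist')
E
```

```text
[ 0.5046 -0.3296  0.0785] [ 0.6404 -0.3546 -0.2249] 2.5
[ 0.5047 -0.3296  0.0785] [ 0.2029 -0.3413  0.3925] 2.55
[ 0.5046 -0.3296  0.0784] [ 0.3925  0.4374 -0.582 ] 2.6
[ 0.5046 -0.3296  0.0784] [ 0.1044  0.0947 -0.1992] 2.65
```

Request:
{"op": "move_arm", "data": {"commands": [{"translation": [0,0,-0.008],"angular": [0,0,0],"grip": 1},{"translation": [0,0,-0.008],"angular": [0,0,0],"grip": 0.15},{"translation": [0,0,-0.008],"angular": [0,0,0],"grip": 0.15},{"translation": [0,0,-0.008],"angular": [0,0,0],"grip": 0},{"translation": [0,0,-0.008],"angular": [0,0,0],"grip": 0},{"translation": [0,0,-0.008],"angular": [0,0,0],"grip": 0},{"translation": [0,0,-0.008],"angular": [0,0,0],"grip": 0}]}}

```text
time: 3.58
eef_pos: [0.5047, -0.3299, 0.0808]
tcp_rot: [1.0, 0.02, 0.0, 0.0]
ft_force: [0.2, -0.1, 0.6]
gripper_width: 0.0231
```

```bash
python3 - <<'E'
from h import *
s=sense();print(s['eef_pos'],s['tcp_rot'],s['ft_force'],s['wrist_torque'],s['gripper_width'],s['time'])
save('wrist','wrist3.png')
E
```

```text
[ 0.5047 -0.3299  0.0808] [0.9998 0.0197 0.0002 0.0002] [ 0.1802 -0.1144  0.6274] [-0.1263  0.0092  0.0258] 0.023133768236239676 3.575
```

View pics/wrist3.png

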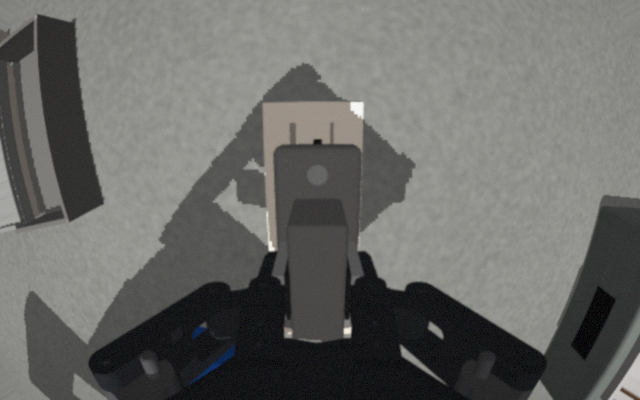

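Request:
{"op": "move_arm", "data": {"commands": [{"translation": [0,0,-0.1],"angular": [0,0,0],"grip": 0},{"translation": [0,0,-0.25],"angular": [0,0,0],"grip": 0},{"translation": [0,0,-0.36],"angular": [0,0,0],"grip": 0},{"translation": [0,0,-0.36],"angular": [0,0,0],"grip": 0},{"translation": [0,0,-0.36],"angular": [0,0,0],"grip": 0}]}}

```text
time: 4.25
eef_pos: [0.5034, -0.3286, 0.1864]
tcp_rot: [1.0, 0.02, -0.001, -0.001]
ft_force: [0.5, 0.0, -2.6]
gripper_width: 0.0233
```

```bash
python3 - <<'E'
from h import *
s=sense();print(s['eef_pos'],s['tcp_rot'],s['ft_force'],s['wrist_torque'],s['gripper_width'],s['time'])
im=save('scene','scene1.png'); cv2.imwrite('pics/scene1c.png',cv2.resize(im['color'][70:230,170:370],None,fx=4,fy=3.75*4/3.75,interpolation=cv2.INTER_CUBIC)[:600])
im=save('top','top1.png'); cv2.imwrite('pics/top1c.png',cv2.resize(im['color'][150:260,240:480],None,fx=3.3,fy=3.3,interpolation=cv2.INTER_CUBIC))
E
```

```text
[ 0.5034 -0.3286  0.1864] [ 0.9998  0.0198 -0.0014 -0.0013] [ 0.4791  0.0487 -2.5728] [ 0.0328  0.0168 -0.0042] 0.023276792444152785 4.25
```

View pics/scene1c.png

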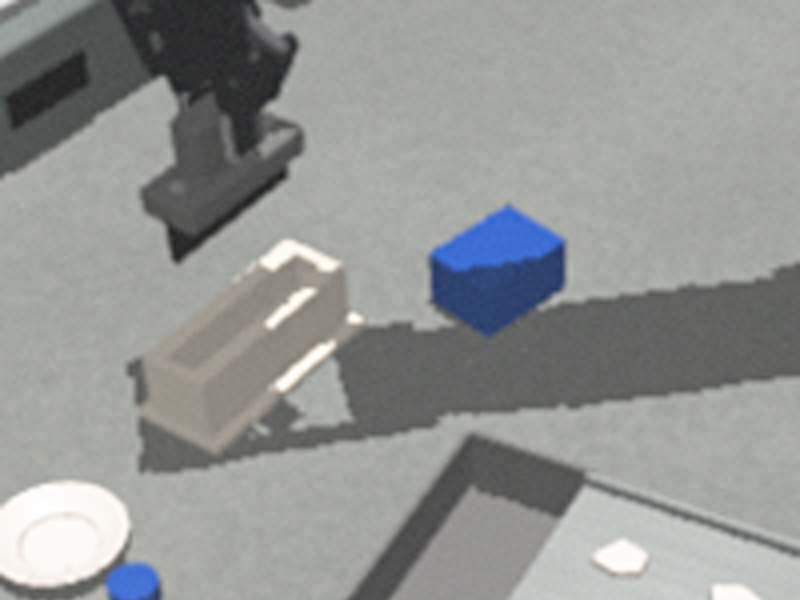

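View pics/top1c.png

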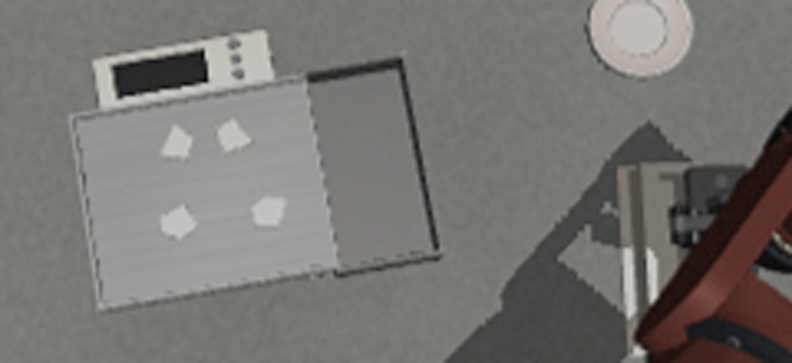

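```bash
python3 - <<'E'
from h import *
im=load('scene1.png')
s=sense();print(s['eef_pos'])
for d in (20,28,36,44): print(d,[proj(im,[s['eef_pos'][0]+.055,s['eef_pos'][1]+.002+e,s['eef_pos'][2]-.0268-d/1000]) for e in(-.0025,.0025)])
t=load('top1.png'); g=t['color'].astype(int)
m=np.zeros((400,640),np.uint8); m[183:228,280:335]=(g.min(2)[183:228,280:335]>157)
n,l,st,c=cv2.connectedComponentsWithStats(m)
th=np.radians(11.1);o=np.array([.5498,.0622]);R=np.array([[np.cos(th),np.sin(th)],[-np.sin(th),np.cos(th)]])
for i in range(1,n):
    if st[i,4]<15: continue
    v,u=np.where(l==i); q=np.array([R@(pt(t,a,b,.048)[:2]-o) for a,b in zip(u,v)]); print(st[i,4],q.mean(0),q.min(0),q.max(0))
rel([o[0]-.072*np.sin(th)+.006*np.cos(th),o[1]+.072*np.cos(th)+.006*np.sin(th),.186],11.1)
E
```

```text
[ 0.503  -0.3283  0.1855]
20 [(np.float64(212.40081968997544), np.float64(132.64984350923285)), (np.float64(213.8352954027472), np.float64(133.39822358457064))]
28 [(np.float64(212.8358839077527), np.float64(135.12175354414157)), (np.float64(214.26461543456435), np.float64(135.8706052278429))]
36 [(np.float64(213.2670793549743), np.float64(137.57168233497515)), (np.float64(214.6901119034554), np.float64(138.3209676172025))]
44 [(np.float64(213.69445740726997), np.float64(139.99992178331848)), (np.float64(215.1118356624639), np.float64(140.74960360674905))]
71 [ 0.0399 -0.0307] [ 0.0269 -0.0445] [ 0.0534 -0.019 ]
71 [0.0413 0.0147] [0.0294 0.0013] [0.0559 0.0277]
101 [-0.0276 -0.0518] [-0.0406 -0.074 ] [-0.0145 -0.0356]
113 [-0.0231  0.016 ] [-0.0373 -0.0317] [-0.0104  0.0395]
44 [-0.0472 -0.0371] [-0.0497 -0.0716] [-0.0446 -0.0027]
trans [ 0.1902 -1.5346  0.0034] ang [-0.0026  0.0024 -0.0982]
```

Request:
{"op": "move_arm", "data": {"commands": [{"translation": [0.1,-0.76,0],"angular": [0,0,-0.05],"grip": 0},{"translation": [0.1,-0.76,0],"angular": [0,0,-0.098],"grip": 0},{"translation": [0.1,-0.76,0],"angular": [0,0,-0.098],"grip": 0},{"translation": [0.1,-0.76,0],"angular": [0,0,-0.098],"grip": 0},{"translation": [0.1,-0.76,0],"angular": [0,0,-0.098],"grip": 0},{"translation": [0.1,-0.76,0],"angular": [0,0,-0.098],"grip": 0}]}}

```text
time: 5.1
eef_pos: [0.5248, -0.1007, 0.1873]
tcp_rot: [0.995, 0.097, -0.001, -0.0]
ft_force: [0.7, 0.3, -1.6]
gripper_width: 0.0232
```

```bash
cat >> h.py <<'E'
TH=np.radians(11.1);O=np.array([.5498,.0622])
def st2w(x,y): return O+np.array([x*np.cos(TH)-y*np.sin(TH),x*np.sin(TH)+y*np.cos(TH)])
def w2st(p): p=np.array(p)[:2]-O; return np.array([p[0]*np.cos(TH)+p[1]*np.sin(TH),-p[0]*np.sin(TH)+p[1]*np.cos(TH)])
def stat():
    s=sense(); print('t',s['time'],'pos',s['eef_pos'],'st',w2st(s['eef_pos']),'yaw',np.degrees(Ro.from_quat(s['tcp_rot']).as_matrix()[1,0]),'F',s['ft_force'],'T',s['wrist_torque'],'v',np.abs(s['joint_vel']).max())
E
python3 - <<'E'
from h import *
stat(); rel([*st2w(.007,.065),.14],11.1)
save('wrist','wrist4.png')
E
```

```text
t 5.1 pos [ 0.5248 -0.1007  0.1873] st [-0.0559 -0.1551] yaw 11.043598558897363 F [ 0.715   0.2869 -1.6321] T [-0.0479 -0.015   0.0038] v 0.026859215124038098
trans [ 0.2102 -0.7334  0.1576] ang [-0.0003  0.0015  0.0001]
```

View pics/wrist4.png

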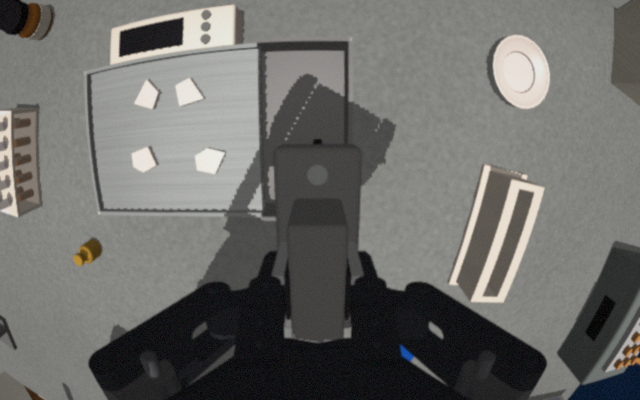

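```bash
python3 - <<'E'
from h import *
im=load('wrist4.png'); P=fcloud(im)
roi=np.zeros((400,640),bool); roi[35:220,80:265]=1
z=P[...,2]
q=P[roi&(z>.0465)&(z<.055)]; s=np.array([w2st(p) for p in q]); print(len(q))
a=s[(abs(s[:,0]-.08)<.015)&(s[:,1]>-.09)&(s[:,1]<.09)]; b=s[(abs(s[:,0]+.08)<.015)&(s[:,1]>-.09)&(s[:,1]<.09)]; c=s[(abs(s[:,1]-.098)<.015)&(abs(s[:,0])<.07)]
for n,k,i in(('+x',a,0),('-x',b,0),('+y',c,1)):
    if len(k): print(n,len(k),np.percentile(k[:,i],[2,50,98]),np.polyfit(k[:,1-i],k[:,i],1))
pan=P[roi&(z>.038)&(z<.0455)];print('pan z',np.median(pan[:,2]))
g=im['color'].min(2); print(np.percentile(g[80:180,100:240],[50,90,97]))
m=((g>205)&roi).astype(np.uint8);m[:72]=0;m[205:]=0
n,l,st,c=cv2.connectedComponentsWithStats(m)
for i in range(1,n):
    if st[i,4]<60: continue
    q=np.array([w2st(p) for p in P[l==i]]); print(st[i,4],q.mean(0),np.percentile(q,2,0),np.percentile(q,98,0))
# holder
hr=np.zeros((400,640),bool); hr[160:310,440:550]=1
q=P[hr&(z>.045)&(z<.06)];print('holder',len(q),cv2.minAreaRect((q[:,:2]*1000).astype(np.float32)))
E
```

```text
4009
+x 667 [0.0762 0.0782 0.0804] [-0.0012  0.0783]
-x 744 [-0.0836 -0.0809 -0.0786] [-0.0036 -0.081 ]
+y 508 [0.0941 0.0962 0.0996] [0.0028 0.0966]
pan z 0.041835358103003886
[169. 219. 225.]
426 [ 0.0395 -0.0315] [ 0.0295 -0.0441] [ 0.0508 -0.021 ]
345 [0.0409 0.0138] [0.0302 0.004 ] [0.0535 0.0266]
366 [-0.0239  0.0244] [-0.0338  0.0126] [-0.0134  0.0367]
501 [-0.0275 -0.0508] [-0.0389 -0.0642] [-0.0175 -0.038 ]
holder 3537 ((503.8176574707031, -326.968505859375), (151.17489624023438, 55.030555725097656), 2.2982118129730225)
```

Request:
{"op": "move_arm", "data": {"commands": [{"translation": [0.21,-0.733,0],"angular": [0,0,0],"grip": 0},{"translation": [0.21,-0.733,0],"angular": [0,0,0],"grip": 0},{"translation": [0.21,-0.733,0],"angular": [0,0,0],"grip": 0},{"translation": [0.21,-0.733,0.05],"angular": [0,0,0],"grip": 0},{"translation": [0.21,-0.733,0.2],"angular": [0,0,0],"grip": 0},{"translation": [0.21,-0.733,0.25],"angular": [0,0,0],"grip": 0},{"translation": [0.21,-0.733,0.25],"angular": [0,0,0],"grip": 0},{"translation": [0.21,-0.733,0.25],"angular": [0,0,0],"grip": 0},{"translation": [0.21,-0.733,0.25],"angular": [0,0,0],"grip": 0}]}}

```text
time: 6.28
eef_pos: [0.5468, 0.1268, 0.1157]
tcp_rot: [0.995, 0.096, 0.002, -0.0]
ft_force: [0.3, 0.8, -1.9]
gripper_width: 0.0233
```

```bash
python3 - <<'E'
from h import *
stat(); rel([*st2w(.007,.065),.107],11.1)
im=save('wrist','wrist5.png')
for i in range(4): get_image('wrist'); stat()
save('scene','scene2.png')
E
```

```text
t 6.275 pos [0.5468 0.1268 0.1157] st [0.0095 0.064 ] yaw 10.955142062950696 F [ 0.3239  0.7552 -1.8826] T [-0.0442  0.0011 -0.0644] v 0.007402924441417583
trans [-0.0084 -0.0033  0.0289] ang [ 0.0002 -0.0023 -0.0009]
t 6.375 pos [0.5462 0.1271 0.1152] st [0.009  0.0644] yaw 10.980944746993702 F [ 0.4044 -0.4256 -3.1574] T [-0.0568  0.0454 -0.0111] v 0.008596326610146992
t 6.425 pos [0.5459 0.1272 0.1149] st [0.0087 0.0645] yaw 10.991338234458642 F [-0.1728  0.948  -2.6729] T [ 0.0503 -0.0204 -0.0147] v 0.0058065047280284115
t 6.475 pos [0.5457 0.1272 0.1146] st [0.0085 0.0646] yaw 11.002921255907646 F [-0.792  -0.0019 -2.5174] T [ 0.023   0.0051 -0.0409] v 0.005591015516920785
t 6.525 pos [0.5455 0.1273 0.1144] st [0.0083 0.0647] yaw 11.011038878203005 F [-0.4738  0.0803 -3.4639] T [ 0.0697  0.0264 -0.0096] v 0.0038838578857896752
```

View pics/wrist5.png

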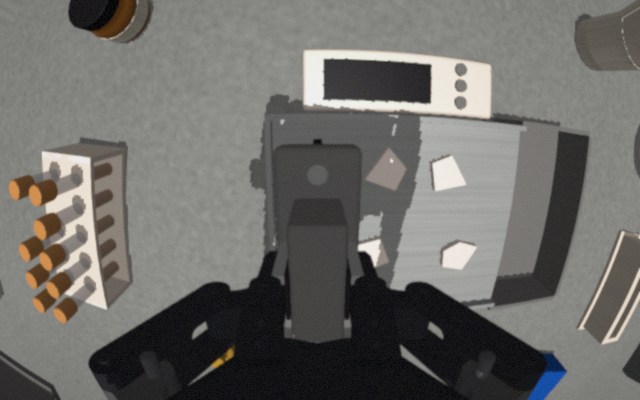

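View pics/scene2.png

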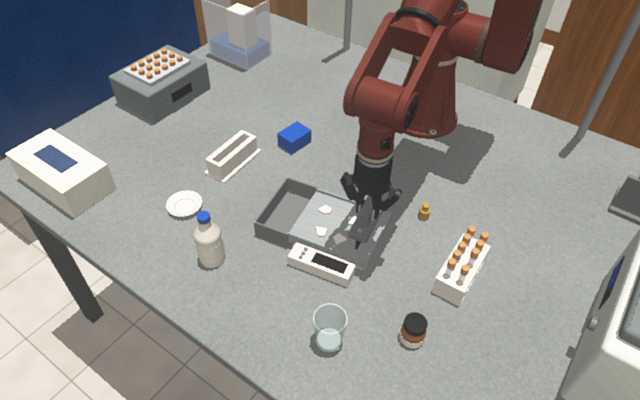

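Request:
{"op": "move_arm", "data": {"commands": [{"translation": [0,0,0.01],"angular": [0,0,0],"grip": 0},{"translation": [0,0,0.02],"angular": [0,0,0],"grip": 0},{"translation": [0,0,0.02],"angular": [0,0,0],"grip": 0},{"translation": [0,0,0.02],"angular": [0,0,0],"grip": 0}]}}

```text
time: 7.08
eef_pos: [0.5451, 0.1273, 0.1076]
tcp_rot: [0.995, 0.097, -0.0, -0.0]
ft_force: [0.7, -0.2, -1.6]
gripper_width: 0.0231
```

```bash
python3 - <<'E'
from h import *
for i in range(5): stat(); get_image('wrist')
E
```

```text
t 7.075 pos [0.5451 0.1273 0.1076] st [0.0079 0.0648] yaw 11.017928754958145 F [ 0.7006 -0.1919 -1.6238] T [0.0135 0.0103 0.0251] v 0.002973001278740554
t 7.125 pos [0.5451 0.1273 0.1077] st [0.008  0.0648] yaw 11.014959118275351 F [ 0.2762 -1.0136 -3.6038] T [ 0.0043 -0.0048 -0.0264] v 0.0020598477665130493
t 7.175 pos [0.5452 0.1273 0.1078] st [0.008  0.0648] yaw 11.015287881647994 F [ 0.016  -0.2777 -2.2152] T [0.025  0.0468 0.0162] v 0.002062222439595358
t 7.225 pos [0.5452 0.1273 0.1078] st [0.008  0.0648] yaw 11.014054756956028 F [ 0.0517  0.7013 -2.42  ] T [-0.0162 -0.0088 -0.0604] v 0.0019287949052345127
t 7.275 pos [0.5452 0.1273 0.1078] st [0.008  0.0648] yaw 11.018963101795778 F [ 0.1654  0.0613 -2.5746] T [-0.0432  0.0069 -0.0186] v 0.0011105027630702207
```

Request:
{"op": "move_arm", "data": {"commands": [{"translation": [0,0,0.01],"angular": [0,0,0],"grip": 0},{"translation": [0,0,0.01],"angular": [0,0,0],"grip": 0},{"translation": [0,0,0.01],"angular": [0,0,0],"grip": 0}]}}

```text
time: 7.7
eef_pos: [0.545, 0.1273, 0.1046]
tcp_rot: [0.995, 0.097, -0.0, 0.0]
ft_force: [0.8, 0.1, -3.1]
gripper_width: 0.0235
```

```bash
python3 - <<'E'
from h import *
for i in range(3): stat(); get_image('wrist')
E
```

```text
t 7.7 pos [0.545  0.1273 0.1046] st [0.0078 0.0648] yaw 11.015466526732956 F [ 0.7621  0.1262 -3.1127] T [-0.0612 -0.0098  0.0229] v 0.0022752736534155577
t 7.75 pos [0.5451 0.1273 0.1046] st [0.0079 0.0648] yaw 11.014856348656112 F [ 0.3962 -0.2276 -3.623 ] T [-0.0706  0.0179  0.0275] v 0.00231188817099346
t 7.8 pos [0.5451 0.1273 0.1047] st [0.0079 0.0648] yaw 11.015889159683516 F [ 0.2441  0.362  -2.8546] T [ 0.0358  0.0126 -0.0419] v 0.0014995773118434952
```

Request:
{"op": "move_arm", "data": {"commands": [{"translation": [0,0,0.01],"angular": [0,0,0],"grip": 0},{"translation": [0,0,0.01],"angular": [0,0,0],"grip": 0},{"translation": [0,0,0.01],"angular": [0,0,0],"grip": 0}]}}

```text
time: 8.22
eef_pos: [0.545, 0.1273, 0.1016]
tcp_rot: [0.995, 0.097, -0.0, 0.0]
ft_force: [-0.7, 0.3, -2.5]
gripper_width: 0.023
```

```bash
python3 - <<'E'
from h import *
for i in range(3): stat(); get_image('wrist')
E
```

```text
t 8.225 pos [0.545  0.1273 0.1016] st [0.0079 0.0648] yaw 11.014869509180972 F [-0.7481  0.3266 -2.4803] T [-0.0337  0.0279 -0.0363] v 0.0013910122590863787
t 8.275 pos [0.5451 0.1273 0.1017] st [0.0079 0.0648] yaw 11.011780645002645 F [ 0.305  -0.3317 -2.0294] T [-0.0036 -0.0061 -0.0037] v 0.0025403044194372863
t 8.325 pos [0.5452 0.1273 0.1017] st [0.008  0.0648] yaw 11.015161199714614 F [-0.4118  1.3673 -2.8521] T [0.0135 0.0456 0.0007] v 0.0020288325565524213
```

Request:
{"op": "move_arm", "data": {"commands": [{"translation": [0,0,0.007],"angular": [0,0,0],"grip": 0},{"translation": [0,0,0.007],"angular": [0,0,0],"grip": 0},{"translation": [0,0,0.007],"angular": [0,0,0],"grip": 0}]}}

```text
time: 8.75
eef_pos: [0.5451, 0.1273, 0.0995]
tcp_rot: [0.995, 0.097, -0.0, 0.0]
ft_force: [-0.6, -0.3, -1.7]
gripper_width: 0.0233
```

```bash
python3 - <<'E'
from h import *
for i in range(3): stat(); get_image('wrist')
E
```

```text
t 8.75 pos [0.5451 0.1273 0.0995] st [0.0079 0.0648] yaw 11.017965406440782 F [-0.5635 -0.2945 -1.6983] T [ 0.0013 -0.0021  0.029 ] v 0.001431376290729765
t 8.8 pos [0.5451 0.1273 0.0996] st [0.008  0.0648] yaw 11.013106289278436 F [ 0.4157  0.0951 -2.9896] T [-0.0119  0.0148 -0.0212] v 0.001109251449034385
t 8.85 pos [0.5451 0.1273 0.0996] st [0.0079 0.0648] yaw 11.014304361794448 F [ 0.1829  0.5659 -2.181 ] T [-0.0273 -0.04    0.0053] v 0.0016704007857039664
```

Request:
{"op": "move_arm", "data": {"commands": [{"translation": [0,0,0.007],"angular": [0,0,0],"grip": 0},{"translation": [0,0,0.007],"angular": [0,0,0],"grip": 0},{"translation": [0,0,0.007],"angular": [0,0,0],"grip": 0}]}}

```text
time: 9.28
eef_pos: [0.5453, 0.1273, 0.0977]
tcp_rot: [0.995, 0.097, 0.0, -0.0]
ft_force: [-0.2, 0.1, -2.1]
gripper_width: 0.0231
```

```bash
python3 - <<'E'
from h import *
for i in range(3): stat(); get_image('wrist')
E
```

```text
t 9.275 pos [0.5453 0.1273 0.0977] st [0.0081 0.0648] yaw 11.015087267996945 F [-0.1561  0.1295 -2.1033] T [ 0.0278 -0.0495  0.0471] v 0.0012056056835369519
t 9.325 pos [0.5453 0.1273 0.0977] st [0.0082 0.0648] yaw 11.015415588334196 F [ 0.6078  0.1655 -1.9725] T [ 0.0088 -0.0564 -0.0093] v 0.0015958973104217163
t 9.375 pos [0.5453 0.1273 0.0977] st [0.0081 0.0648] yaw 11.012768617567046 F [ 0.9256  0.8326 -0.9938] T [ 0.0488 -0.0545 -0.0422] v 0.0030593706875247143
```

Request:
{"op": "move_arm", "data": {"commands": [{"translation": [0,0,0.005],"angular": [0,0,0],"grip": 0},{"translation": [0,0,0.005],"angular": [0,0,0],"grip": 0},{"translation": [0,0,0.005],"angular": [0,0,0],"grip": 0}]}}

```text
time: 9.8
eef_pos: [0.5453, 0.1273, 0.0962]
tcp_rot: [0.995, 0.097, 0.0, 0.0]
ft_force: [-0.0, -0.2, -0.5]
gripper_width: 0.023
```

```bash
python3 - <<'E'
from h import *
for i in range(4): stat(); get_image('wrist')
E
```

```text
t 9.8 pos [0.5453 0.1273 0.0962] st [0.0081 0.0647] yaw 11.012427170483766 F [-0.0055 -0.1935 -0.4636] T [ 0.0396 -0.0475  0.0301] v 0.002365470433029719
t 9.85 pos [0.5453 0.1273 0.0962] st [0.0081 0.0647] yaw 11.01204678322927 F [-0.9364 -0.2516  0.1129] T [ 0.0373 -0.022  -0.0247] v 0.00206378842733991
t 9.9 pos [0.5453 0.1273 0.0962] st [0.0081 0.0648] yaw 11.014709608881319 F [ 0.2123 -0.8274  0.1826] T [ 0.0229 -0.0206 -0.0366] v 0.0012166957751570202
t 9.95 pos [0.5453 0.1273 0.0962] st [0.0082 0.0647] yaw 11.013093222609879 F [0.7797 0.6806 0.0545] T [ 0.0314 -0.1017  0.058 ] v 0.0028730785729310835
```

Request:
{"op": "move_arm", "data": {"commands": [{"translation": [0,0.01,0.003],"angular": [0,0,0],"grip": 0},{"translation": [0,0.03,0.003],"angular": [0,0,0],"grip": 0},{"translation": [0,0.05,0.003],"angular": [0,0,0],"grip": 0},{"translation": [0,0.07,0.003],"angular": [0,0,0],"grip": 0},{"translation": [0,0.09,0.003],"angular": [0,0,0],"grip": 0},{"translation": [0,0.11,0.003],"angular": [0,0,0],"grip": 0}]}}

```text
time: 10.75
eef_pos: [0.5515, 0.0945, 0.0951]
tcp_rot: [0.995, 0.096, -0.0, -0.0]
ft_force: [-1.4, 2.2, 1.1]
gripper_width: 0.0231
```

```bash
python3 - <<'E'
from h import *
stat();save('wrist','wrist6.png');stat()
E
```

```text
t 10.75 pos [0.5515 0.0945 0.0951] st [0.0079 0.0313] yaw 11.001989916468892 F [-1.4339  2.2109  1.118 ] T [0.5094 0.1001 0.0171] v 0.08608038580978887
t 10.8 pos [0.5517 0.0937 0.0951] st [0.0079 0.0306] yaw 10.9892738213081 F [0.2908 0.1196 0.7735] T [0.3007 0.0887 0.0187] v 0.017546534386873456
```

View pics/wrist6.png

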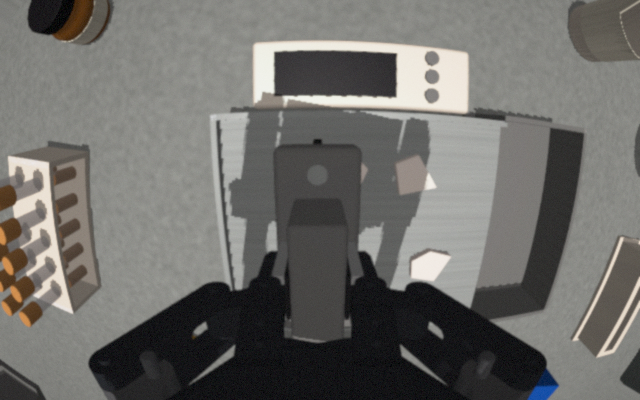

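Request:
{"op": "move_arm", "data": {"commands": [{"translation": [0,0.015,0],"angular": [0,0,0],"grip": 0},{"translation": [0,0.035,0],"angular": [0,0,0],"grip": 0},{"translation": [0,0.055,0],"angular": [0,0,0],"grip": 0},{"translation": [0,0.075,0],"angular": [0,0,0],"grip": 0},{"translation": [0,0.095,0],"angular": [0,0,0],"grip": 0},{"translation": [0,0.115,0],"angular": [0,0,0],"grip": 0},{"translation": [0,0.135,0],"angular": [0,0,0],"grip": 0},{"translation": [0,0.155,0],"angular": [0,0,0],"grip": 0},{"translation": [0,0.175,0],"angular": [0,0,0],"grip": 0},{"translation": [0,0.195,0],"angular": [0,0,0],"grip": 0}]}}

```text
time: 12.05
eef_pos: [0.5627, 0.0371, 0.0951]
tcp_rot: [0.995, 0.097, -0.0, -0.0]
ft_force: [-0.9, 2.7, 0.9]
gripper_width: 0.0227
```

```bash
python3 - <<'E'
from h import *
stat();save('wrist','wrist7.png');stat()
E
```

```text
t 12.05 pos [0.5627 0.0371 0.0951] st [ 0.0079 -0.0271] yaw 11.016739066828572 F [-0.877   2.6958  0.9189] T [0.5591 0.0739 0.0257] v 0.08434638402710708
t 12.1 pos [0.5629 0.0364 0.0951] st [ 0.0079 -0.0279] yaw 11.003306086143445 F [-0.3405  0.8303  0.8916] T [ 0.3206  0.1366 -0.0425] v 0.015995277757655208
```

View pics/wrist7.png

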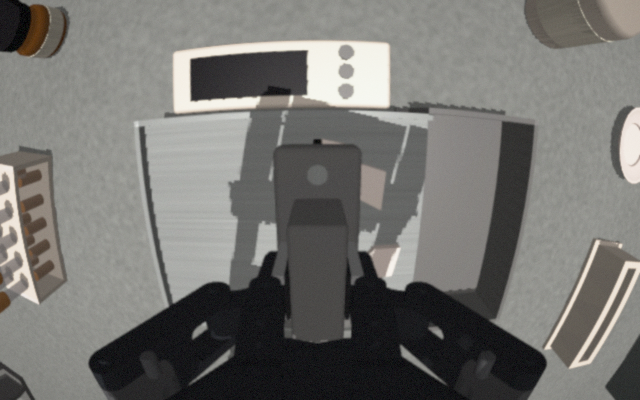

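```bash
python3 - <<'E'
from h import *
im=load('wrist7.png'); cv2.imwrite('pics/w7c.png',cv2.resize(im['color'][100:300,230:450],None,fx=3,fy=3,interpolation=cv2.INTER_CUBIC))
P=fcloud(im)
for u,v in [(330,142),(340,144),(350,146),(375,185),(385,262),(318,139)]: print(u,v,w2st(P[v,u]),P[v,u,2])
E
```

```text
330 142 [ 0.0608 -0.0351] 0.045457164482791676
340 144 [ 0.0624 -0.0393] 0.07293040746171316
350 146 [ 0.0626 -0.0435] 0.08390229170096793
375 185 [ 0.0333 -0.0646] 0.04498841766672421
385 262 [-0.0226 -0.0753] 0.045240449220872656
318 139 [ 0.0625 -0.0277] 0.0439147203156144
```

View pics/w7c.png

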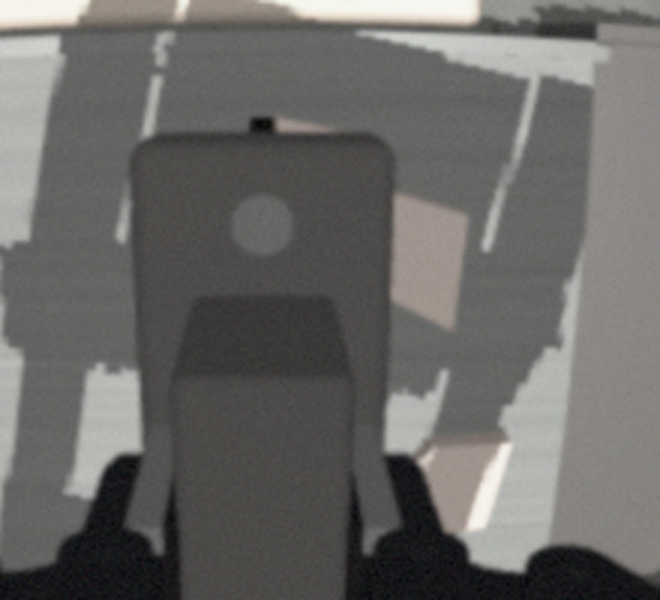

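Request:
{"op": "move_arm", "data": {"commands": [{"translation": [0.005,0.015,0],"angular": [0,0,0],"grip": 0},{"translation": [0.01,0.035,0],"angular": [0,0,0],"grip": 0},{"translation": [0.01,0.055,0],"angular": [0,0,0],"grip": 0},{"translation": [0.01,0.075,0],"angular": [0,0,0],"grip": 0},{"translation": [0.01,0.095,0],"angular": [0,0,0],"grip": 0},{"translation": [0.01,0.115,0],"angular": [0,0,0],"grip": 0},{"translation": [0.01,0.135,0],"angular": [0,0,0],"grip": 0},{"translation": [0.01,0.155,0],"angular": [0,0,0],"grip": 0}]}}

```text
time: 13.1
eef_pos: [0.5746, -0.0079, 0.0951]
tcp_rot: [0.995, 0.097, -0.0, -0.0]
ft_force: [-1.0, 2.7, 0.6]
gripper_width: 0.0234
```

```bash
python3 - <<'E'
from h import *
stat();save('wrist','wrist8.png');stat()
save('scene','scene8.png')
E
```

```text
t 13.1 pos [ 0.5746 -0.0079  0.0951] st [ 0.0108 -0.0736] yaw 11.00995603803514 F [-0.9981  2.6941  0.5631] T [ 0.5638  0.0714 -0.002 ] v 0.08033206890885808
t 13.15 pos [ 0.5748 -0.0087  0.0952] st [ 0.0109 -0.0744] yaw 11.001579702336924 F [-1.7213  0.5269  1.1708] T [0.3025 0.1291 0.0203] v 0.016570304634215587
```

View pics/wrist8.png

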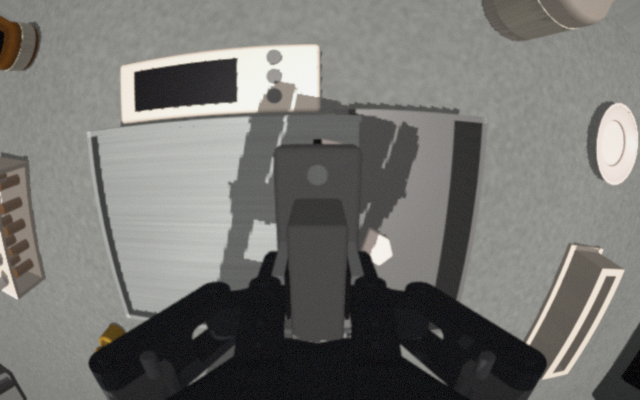

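Request:
{"op": "move_arm", "data": {"commands": [{"translation": [0,0.015,0],"angular": [0,0,0],"grip": 0},{"translation": [0,0.035,0],"angular": [0,0,0],"grip": 0},{"translation": [0,0.055,0],"angular": [0,0,0],"grip": 0},{"translation": [0,0.075,0],"angular": [0,0,0],"grip": 0},{"translation": [0,0.095,0],"angular": [0,0,0],"grip": 0},{"translation": [0,0.115,0],"angular": [0,0,0],"grip": 0},{"translation": [0,0.135,0],"angular": [0,0,0],"grip": 0},{"translation": [0,0.155,0],"angular": [0,0,0],"grip": 0},{"translation": [0,0.17,0],"angular": [0,0,0],"grip": 0}]}}

```text
time: 14.32
eef_pos: [0.5843, -0.0582, 0.0948]
tcp_rot: [0.995, 0.096, -0.0, 0.0]
ft_force: [0.5, 0.5, -2.0]
gripper_width: 0.0233
```

```bash
python3 - <<'E'
from h import *
stat();save('wrist','wrist9.png');stat()
im=save('scene','scene9.png');cv2.imwrite('pics/s9c.png',cv2.resize(im['color'][150:290,230:420],None,fx=4,fy=4,interpolation=cv2.INTER_CUBIC))
E
```

```text
t 14.325 pos [ 0.5843 -0.0582  0.0948] st [ 0.0107 -0.1248] yaw 11.001666055725732 F [ 0.4787  0.477  -2.0356] T [ 0.0156 -0.0415  0.0182] v 0.05528857650601906
t 14.375 pos [ 0.5845 -0.0587  0.095 ] st [ 0.0108 -0.1253] yaw 10.993268128849849 F [ 0.1493 -0.2424 -2.131 ] T [-0.0788  0.0518 -0.0218] v 0.013763492118064134
```

View pics/wrist9.png

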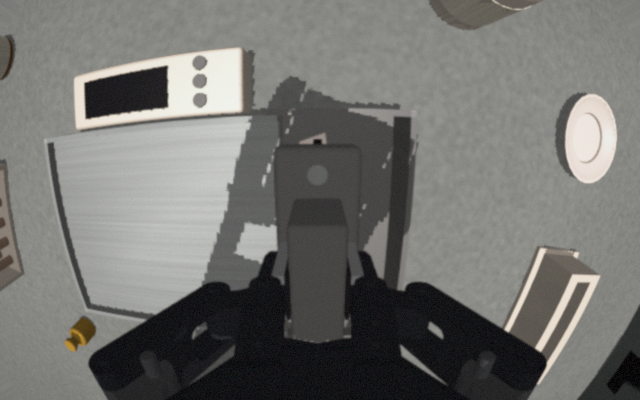

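View pics/s9c.png

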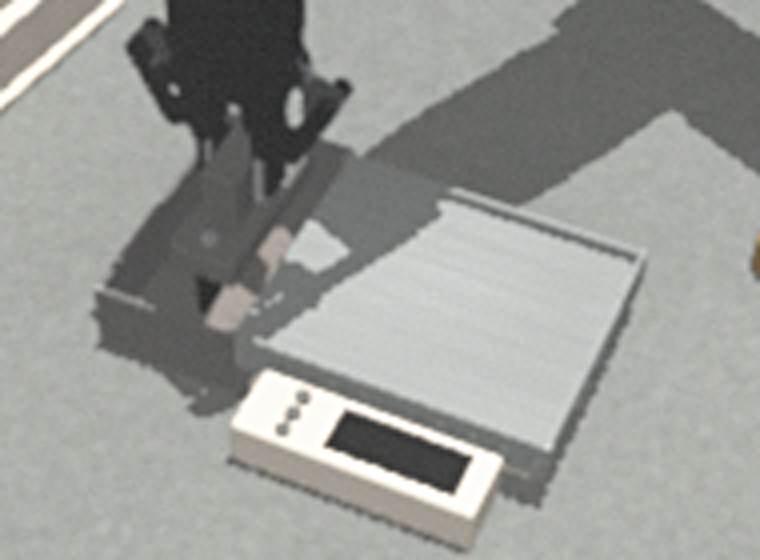

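```bash
python3 - <<'E'
from h import *
im=load('scene9.png');P=cloud(im)
for u,v in [(235,305),(225,320),(250,280),(275,250),(275,238),(265,265),(320,245)]:
    U,V=int(230+u/4),int(150+v/4); print((u,v),w2st(P[V,U]),P[V,U,2])
im=load('wrist9.png');P=fcloud(im)
for u,v in [(312,140),(305,143),(322,136)]: print((u,v),w2st(P[v,u]),P[v,u,2])
E
```

```text
(235, 305) [ 0.0321 -0.1232] 0.011745960899820107
(225, 320) [ 0.0433 -0.1231] 0.008575494316798167
(250, 280) [ 0.0067 -0.1253] 0.006896683448285268
(275, 250) [-0.0186 -0.1212] 0.013254380197781794
(275, 238) [-0.0311 -0.1275] 0.009104356551758766
(265, 265) [-0.0106 -0.123 ] 0.0054562676671269525
(320, 245) [-0.0105 -0.084 ] 0.04249382510233198
(312, 140) [ 0.0615 -0.1211] 0.009844851093038004
(305, 143) [ 0.0593 -0.1159] 0.009824816459642633
(322, 136) [ 0.0646 -0.1284] 0.010802692178764435
```

Request:
{"op": "move_arm", "data": {"commands": [{"translation": [0,0,-0.1],"angular": [0,0,0],"grip": 0},{"translation": [0,0,-0.25],"angular": [0,0,0],"grip": 0},{"translation": [0,0.05,-0.33],"angular": [0,0,0],"grip": 0},{"translation": [-0.08,0.25,-0.33],"angular": [0,0,0],"grip": 0},{"translation": [-0.15,0.4,-0.33],"angular": [0,0,0.05],"grip": 0},{"translation": [-0.2,0.5,-0.33],"angular": [0,0,0.098],"grip": 0},{"translation": [-0.2,0.5,-0.33],"angular": [0,0,0.098],"grip": 0}]}}

```text
time: 15.3
eef_pos: [0.5536, -0.2186, 0.1941]
tcp_rot: [1.0, 0.018, -0.0, 0.0]
ft_force: [0.5, 1.2, -1.9]
gripper_width: 0.0235
```

```bash
python3 - <<'E'
from h import *
stat();save('wrist','wrist10.png');stat()
im=save('scene','scene10.png');cv2.imwrite('pics/s10c.png',cv2.resize(im['color'][150:290,230:420],None,fx=4,fy=4,interpolation=cv2.INTER_CUBIC))
im=save('top','top10.png');cv2.imwrite('pics/t10c.png',cv2.resize(im['color'][150:260,240:400],None,fx=4,fy=4,interpolation=cv2.INTER_CUBIC))
rel([.5047,-.3299,.19],2.26)
E
```

```text
t 15.3 pos [ 0.5536 -0.2186  0.1941] st [-0.0503 -0.2763] yaw 2.0630721437369477 F [ 0.5484  1.1608 -1.9484] T [ 0.0207  0.033  -0.0343] v 0.0482676328529359
t 15.35 pos [ 0.554 -0.217  0.194] st [-0.0497 -0.2748] yaw 2.1687992688569784 F [-0.8254  0.4462 -2.2422] T [0.0201 0.008  0.0068] v 0.03808163187012384
trans [-0.1808  0.3744  0.0127] ang [-0.0006  0.0001  0.0005]
```

View pics/wrist10.png

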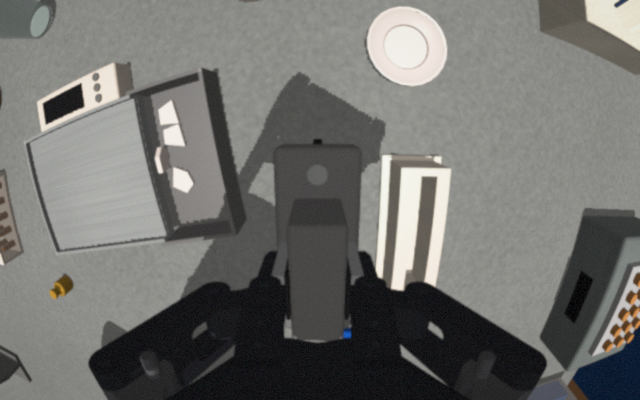

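View pics/s10c.png

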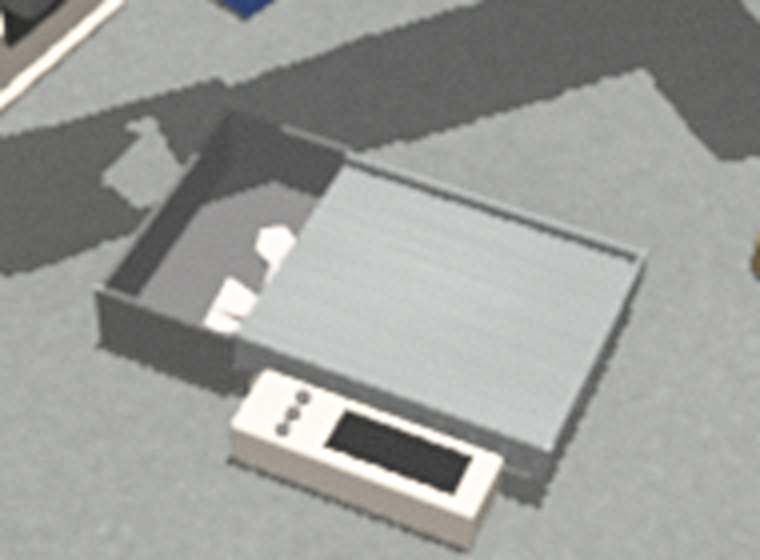

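View pics/t10c.png

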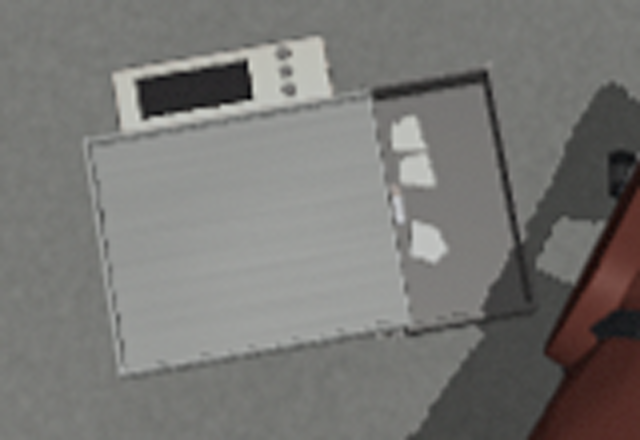

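Request:
{"op": "move_arm", "data": {"commands": [{"translation": [-0.09,0.19,0],"angular": [0,0,0],"grip": 0},{"translation": [-0.18,0.374,0],"angular": [0,0,0],"grip": 0},{"translation": [-0.18,0.374,0],"angular": [0,0,0],"grip": 0},{"translation": [-0.18,0.374,0],"angular": [0,0,0],"grip": 0},{"translation": [-0.18,0.374,0],"angular": [0,0,0],"grip": 0},{"translation": [-0.18,0.374,0],"angular": [0,0,0],"grip": 0}]}}

```text
time: 16.2
eef_pos: [0.5055, -0.3291, 0.194]
tcp_rot: [1.0, 0.021, -0.0, -0.0]
ft_force: [0.1, 0.5, -2.6]
gripper_width: 0.0231
```

```bash
python3 - <<'E'
from h import *
stat();rel([.5047,-.3299,.13],2.26)
E
```

```text
t 16.2 pos [ 0.5055 -0.3291  0.194 ] st [-0.1188 -0.3754] yaw 2.3970638650091396 F [ 0.0826  0.518  -2.5882] T [-0.021   0.0291  0.0603] v 0.006580899087205931
trans [-0.0027  0.0026  0.2134] ang [-0.0002  0.      0.0015]
```

Request:
{"op": "move_arm", "data": {"commands": [{"translation": [-0.003,0.003,0.1],"angular": [0,0,0.001],"grip": 0},{"translation": [-0.003,0.003,0.21],"angular": [0,0,0.001],"grip": 0},{"translation": [-0.003,0.003,0.21],"angular": [0,0,0.001],"grip": 0},{"translation": [-0.003,0.003,0.21],"angular": [0,0,0.001],"grip": 0},{"translation": [-0.003,0.003,0.21],"angular": [0,0,0.001],"grip": 0},{"translation": [-0.003,0.003,0.21],"angular": [0,0,0.001],"grip": 0},{"translation": [-0.003,0.003,0.21],"angular": [0,0,0.001],"grip": 0}]}}

```text
time: 17.08
eef_pos: [0.5043, -0.3319, 0.132]
tcp_rot: [1.0, 0.019, 0.001, 0.0]
ft_force: [-0.1, -1.0, -2.2]
gripper_width: 0.0228
```

```bash
python3 - <<'E'
from h import *
stat();rel([.5047,-.3299,.0845],2.26)
save('scene','scene11.png')
im=save('wrist','wrist11.png')
E
```

```text
t 17.075 pos [ 0.5043 -0.3319  0.132 ] st [-0.1205 -0.3779] yaw 2.1705012771155734 F [-0.0782 -0.9543 -2.1739] T [0.0164 0.0064 0.0123] v 0.00655652240891007
trans [ 0.0013 -0.0066  0.1582] ang [ 0.0006 -0.0007 -0.001 ]
```

View pics/wrist11.png

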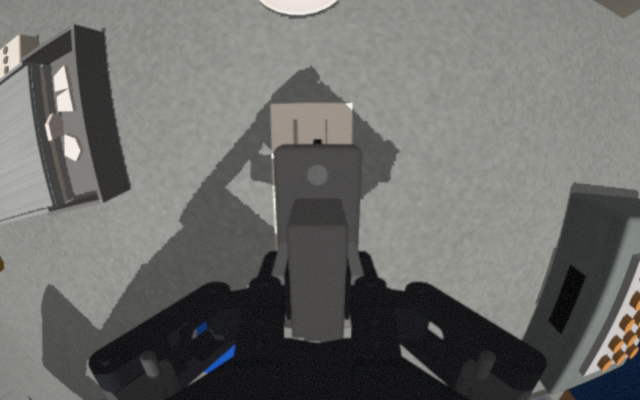

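Request:
{"op": "move_arm", "data": {"commands": [{"translation": [0.001,-0.005,0.05],"angular": [0,0,0],"grip": 0},{"translation": [0.001,-0.005,0.1],"angular": [0,0,0],"grip": 0},{"translation": [0.001,-0.005,0.14],"angular": [0,0,0],"grip": 0},{"translation": [0.001,-0.005,0.155],"angular": [0,0,0],"grip": 0},{"translation": [0.001,-0.005,0.155],"angular": [0,0,0],"grip": 0},{"translation": [0.001,-0.005,0.155],"angular": [0,0,0],"grip": 0},{"translation": [0.001,-0.005,0.155],"angular": [0,0,0],"grip": 0}]}}

```text
time: 18.05
eef_pos: [0.5047, -0.3304, 0.0854]
tcp_rot: [1.0, 0.019, 0.001, 0.0]
ft_force: [0.1, 0.5, -2.1]
gripper_width: 0.0236
```

```bash
python3 - <<'E'
from h import *
stat();get_image('wrist');get_image('wrist');stat();rel([.5047,-.3299,.0808],2.26)
E
```

```text
t 18.05 pos [ 0.5047 -0.3304  0.0854] st [-0.1199 -0.3766] yaw 2.1752423534257415 F [ 0.1156  0.4917 -2.1265] T [ 0.0082 -0.0247 -0.0097] v 0.003929801954437206
t 18.15 pos [ 0.5045 -0.3303  0.0852] st [-0.12   -0.3764] yaw 2.1722310061828183 F [ 0.8676 -0.0513 -2.7687] T [-0.0014  0.0348 -0.0338] v 0.0028463729716171372
trans [ 0.0007 -0.0012  0.0146] ang [ 0.0004 -0.0005 -0.001 ]
```

Request:
{"op": "move_arm", "data": {"commands": [{"translation": [0,-0.001,0.007],"angular": [0,0,0],"grip": 0},{"translation": [0,-0.001,0.012],"angular": [0,0,0],"grip": 0},{"translation": [0,-0.001,0.014],"angular": [0,0,0],"grip": 0},{"translation": [0,-0.001,0.014],"angular": [0,0,0],"grip": 0},{"translation": [0,-0.001,0.014],"angular": [0,0,0],"grip": 0}]}}

```text
time: 18.77
eef_pos: [0.5042, -0.3298, 0.0808]
tcp_rot: [1.0, 0.019, -0.0, -0.0]
ft_force: [-1.8, 0.5, 2.2]
gripper_width: 0.0235
```

```bash
python3 - <<'E'
from h import *
for i in range(4): stat();get_image('wrist')
E
```

```text
t 18.775 pos [ 0.5042 -0.3298  0.0808] st [-0.1203 -0.3759] yaw 2.1701810936987447 F [-1.8154  0.5275  2.2297] T [0.2013 0.1988 0.0618] v 0.0027446601198474253
t 18.825 pos [ 0.5042 -0.3297  0.0808] st [-0.1202 -0.3758] yaw 2.1735758408426644 F [-2.0621  1.5989  2.3496] T [0.2913 0.2197 0.0567] v 0.0021365972502090337
t 18.875 pos [ 0.5042 -0.3297  0.0808] st [-0.1202 -0.3758] yaw 2.173341354594695 F [-1.4227  0.5736  2.8703] T [ 0.2868  0.3323 -0.0027] v 0.001967666964335214
t 18.925 pos [ 0.5042 -0.3297  0.0808] st [-0.1202 -0.3758] yaw 2.1711887844410147 F [-1.8755  1.4747  2.9125] T [0.3427 0.3489 0.0521] v 0.0013944079446508318
```

Request:
{"op": "move_arm", "data": {"commands": [{"translation": [0,0,0],"angular": [0,0,0],"grip": 0.4},{"translation": [0,0,0],"angular": [0,0,0],"grip": 0.7},{"translation": [0,0,0],"angular": [0,0,0],"grip": 1},{"translation": [0,0,0],"angular": [0,0,0],"grip": 1},{"translation": [0,0,0],"angular": [0,0,0],"grip": 1}]}}

```text
time: 19.6
eef_pos: [0.5042, -0.3297, 0.0804]
tcp_rot: [1.0, 0.019, 0.0, 0.0]
ft_force: [-0.1, 0.1, 0.4]
gripper_width: 0.0853
```

```bash
python3 - <<'E'
from h import *
stat();print(sense()['gripper_width'])
E
```

```text
t 19.6 pos [ 0.5042 -0.3297  0.0804] st [-0.1202 -0.3758] yaw 2.17300944861594 F [-0.0878  0.0846  0.3924] T [0.056  0.004  0.0094] v 0.0015473181404648253
0.08530582960944307
```

Lift, then back off toward the robot (−x tool) so the cameras can see.

Request:
{"op": "move_arm", "data": {"commands": [{"translation": [0,0,-0.1],"angular": [0,0,0],"grip": 1},{"translation": [0,0,-0.25],"angular": [0,0,0],"grip": 1},{"translation": [0,0,-0.45],"angular": [0,0,0],"grip": 1},{"translation": [-0.2,0.1,-0.5],"angular": [0,0,0],"grip": 1},{"translation": [-0.3,0.2,-0.5],"angular": [0,0,0],"grip": 1},{"translation": [-0.35,0.25,-0.5],"angular": [0,0,0],"grip": 1},{"translation": [-0.35,0.25,-0.5],"angular": [0,0,0],"grip": 1},{"translation": [-0.35,0.25,-0.5],"angular": [0,0,0],"grip": 1},{"translation": [-0.35,0.25,-0.5],"angular": [0,0,0],"grip": 1}]}}

```text
time: 20.72
eef_pos: [0.403, -0.4076, 0.2299]
tcp_rot: [1.0, 0.02, -0.0, -0.001]
ft_force: [0.4, 0.1, -0.5]
gripper_width: 0.0857
```

```bash
python3 - <<'E'
from h import *
stat()
im=save('wrist','wrist12.png'); P=fcloud(im); z=P[...,2]
w=(abs(P[...,0]-.504)<.09)&(abs(P[...,1]+.33)<.04)
for zl,zh in [(.045,.06),(.068,.08),(.105,.12)]:
    q=P[w&(z>zl)&(z<zh)]
    if len(q)>20: print(len(q),np.median(q[:,2]),cv2.minAreaRect((q[:,:2]*1000).astype(np.float32)))
t=save('top','top12.png'); s=save('scene','scene12.png')
# bystander change
a=load('top0.png'); d=(np.abs(a['z_map']-t['z_map'])>.012).astype(np.uint8); d=cv2.morphologyEx(d,cv2.MORPH_OPEN,np.ones((3,3)))
n,l,st,c=cv2.connectedComponentsWithStats(d); print(st[1:],c[1:])
E
```

```text
t 20.725 pos [ 0.403  -0.4076  0.2299] st [-0.2345 -0.4327] yaw 2.2695346767022984 F [ 0.3577  0.0627 -0.4506] T [-0.007   0.0166 -0.041 ] v 0.0036070552013289644
1666 0.05369604135203719 ((503.7192077636719, -327.1787414550781), (150.22483825683594, 53.44629669189453), 2.4762954711914062)
2594 0.07378254892595042 ((503.7613220214844, -330.2306213378906), (108.98531341552734, 44.8709716796875), 2.5354645252227783)
1970 0.11368861890766573 ((503.57086181640625, -330.20147705078125), (60.19071960449219, 25.210477828979492), 2.9517836570739746)
[[  223   219   399   181 25182]
 [  569   342    71    58  2975]] [[460.8824 334.0282]
 [611.0655 373.1311]]
```

View pics/wrist12.png

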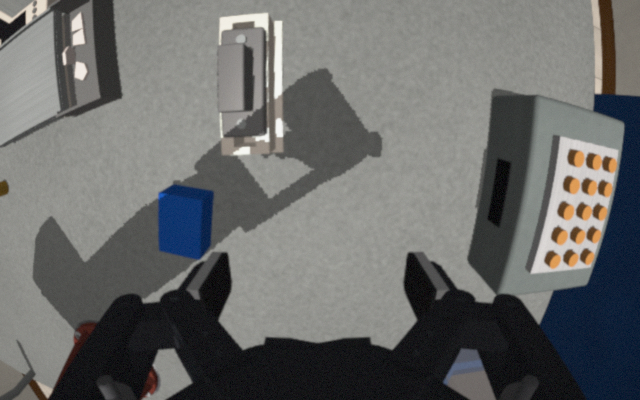

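View pics/scene12.png

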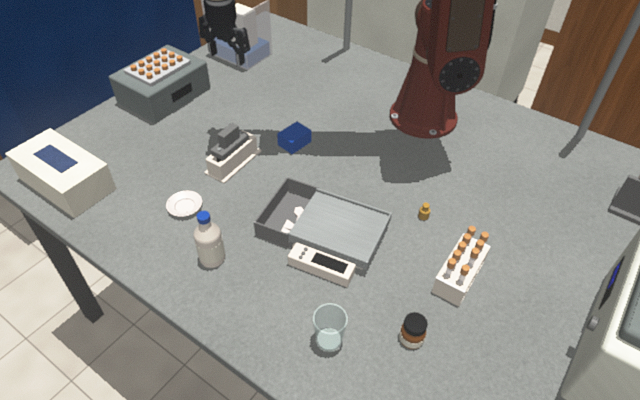

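View pics/top12.png

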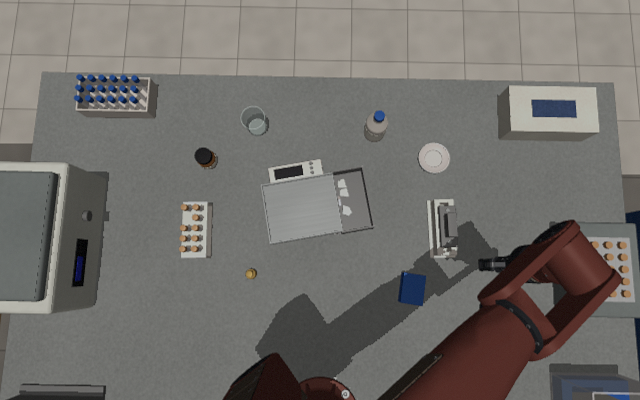

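The scraper is back level in the slot at (503.7, -330.2) mm, against (503.9, -330.3) mm before. The pan is empty with the shards in the tray (top view, about pixel 345,195), and the other items show no change. The gripper is clear.

```bash
python3 -c "
from rig import close_job
print(close_job())"
```

```text
the job is handed in; nothing more can be done
None
```

All four shards are off the pan and in the waste tray, and the scraper is back in its holder, upright with the blade in the slot and released. I handed the job in at about 21 s of the 58 s allowed.

- **Wipe:** I found the pan by touch, with the blade about 29 mm below the scraper's block. I then made one slow wipe off the open edge. In the readings between moves the net downward force was about 3.5 N and the pan was pressed about 2.5 mm, against the 7 mm limit. During the moves themselves I had no readings.
- **Shards:** After the wipe, pictures from all three cameras showed the pan empty. Four shards were in the tray, one of them standing on edge against the wall on the balance side. I did not measure that one's height. The fingertips stayed about 5 cm above the pan, well clear of the shards.
- **Scraper:** The last depth check put it level and within about 0.5 mm and 1° of where it started.
- **Other items:** The before-and-after depth comparison showed no change among the bench items, apart from the area the arm itself covers in that view. The blue box lies in that area. I did not measure it, but it looks unmoved in the pictures.
- **Failed checks:** No final check failed. My first attempt to pick out the shards by brightness in the top view failed and had to be re-thresholded.

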